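# Set three gauge plungers in order and take over the zero

### The arm

A 6-joint arm with a two-finger parallel gripper is mounted at the origin on the work surface. World frame = base frame: x ahead of the robot, y to its left, z up, the work surface at z = 0. Lengths are in m, angles in rad, forces in N, time in s.
With the tool pointing down it reaches from about 0.35 to 0.775 m from the base axis. Payload 7.3 kg.
Tool frame: the origin (TCP) lies on the centre line of the jaws, within the pads' length; the fingertips stand 11 mm ahead of it and the grasp point (between the pads) lies 8 mm behind it; y points along the fingers, z is the direction in which the jaws open and shut, and the axes are right-handed (so a half turn about y gives the same grasp; the last joint's range is limited). The gripper opens to 92 mm and grips with 3 to 60 N. Pads are 19 mm wide; open, the fingers measure 130 mm over their backs; the gripper's body (75 mm by 190 mm) begins 47 mm behind the grasp point.
Start: joints at [-1.363, 0.342, 1.524, -0, 1.275, -0.146], TCP at [0.182, -0.492, 0.238] pointing down, gripper open.
Joint ranges: [-2.53, 2.53], [-0.77, 2.02], [0.04, 2.7], [-1, 4.14], [0.28, 2.66], [-3.11, 3.11]. Speed limits (rad/s): [2.57, 2.57, 3.14, 3.14, 3.14, 3.14].

### API

Orientations are given as [roll, pitch, yaw] about the fixed x, y, z axes, in that order (R = Rz(yaw) Ry(pitch) Rx(roll)).
In Python, from cell import robot, cams gives the robot as it stands.
- The arm moves only by the tool apply_moves, never from a script. Its argument "plan" is a list of rows, each a list of 7 numbers: the shift along the tool's x, y, z in m, then the turn, a rotation vector about the tool's x, y, z in degrees, then the gripper command: -1 is fully open, 1 is shut, values between are in proportion. A call has exactly 5 rows; each row is the pose to reach, as a shift and turn from the pose commanded when the call began, along the tool's axes at that moment; what a row does not reach only later rows make up. A row lasts 1/8 s, in which the tool goes at most 62.5 mm and 10.7 degrees, less where a joint would pass 70% of its speed; a pose out of reach is approached as far as the arm can. A call with a gripper value outside its range is refused whole. The fingers move at their own pace and stop on an object; "squeeze" is the grip in N (left out, the last holds). Time passes only in rows, so rows that repeat a pose let the fingers close, or fill a call up. It gives the time, the measured TCP pose, the force and the opening at its end, in the units of the state.
- robot.observe(): the state, without advancing time (a new reading comes with each control period).
- cams.read_camera(name): name is "scene" or "top" or "wrist"; returns the picture (384x512x3 uint8, blue, green, red); there is no depth.
- cams.calibration(name): a dict with "fx", "fy", "cx", "cy" (pixels), "dist" ([k1, k2, p1, p2, k3] as OpenCV has them; the pictures are not rectified), "extrinsics" (4x4, takes a point from world to camera coordinates); the wrist camera has in their place "T_tool_cam" (4x4, takes a point from camera to tool coordinates, whose origin is the TCP and whose axes are the tool frame's). Camera axes: x right, y up, looking along -z (the intrinsics and any distortion apply to the point x, -y, -z); pixel columns grow to the right and rows downward; lengths in m; the calibration is good to about 2 mm. A picture is of the moment at which its call begins: read the wrist's pose just before it. calibration takes no time and is no camera call.
- robot.hand_in(): hands the job in, once; it reports no verdict.
The state is a dict: "time": time; "qpos": joint angles; "qvel": joint speeds; "joint_efforts": joint torques, N m; "tool_pos": TCP position; "tool_rot": TCP orientation; "contact_force": force on the tool from outside, world axes, zero at the start; "torque": the same for the moment, N m; "opening": finger opening in m.
Only numpy, scipy, OpenCV 4.12 (cv2) and the standard library are available. Lean on these libraries where they do the work, as an engineer would, in place of code of your own. Each camera call takes 0.05 s, during which the arm holds its last target. There are 200 camera calls.

### The job

Set up the bench gauge for the next batch of seals: with the fingertips, gently press down the plunger with the cross-shaped cap, then the one with the round cap, then the one with the long bar cap, each to about a centimetre below its fully raised height, where it stays by itself. Then tap the wide key on the readout console well in and let it spring back. Only touch and press lightly: do not lift, tip or shift the stands, do not press the small round key, and leave the loose parts lying about where they are.

Things in the scene. Friction and masses are not known exactly. Their poses are not given: they have to be found in the camera images.
- cap_cross (a point): Cross-shaped plunger: point at the centre of the top face of its white cap, two crossed arms each 56 x 18 x 10 mm (z up). The top face is 78 mm above the table when the plunger is fully up, 54 mm when fully down.
- cap_round (a point): Round plunger: point at the centre of the top face of its white cap, a disc 44 mm across and 10 mm thick. The top face is 64 mm above the table when fully up, 40 mm when fully down.
- cap_bar (a point): Bar plunger: point at the centre of the top face of its white cap, a bar 20 mm (its x) x 66 mm (its y) and 10 mm thick. The top face is 92 mm above the table when fully up, 68 mm when fully down.
- plunger_cross (a joint): How far the cross plunger is pressed down, in m: 0 fully up, 0.024 at its hard stop; about 0.010 is wanted. It starts at 0 to 0.003. It slides straight down against about 4 N of friction, has no spring and stays where it is left.
- stand_cross: The loose stand (0.6 to 1.2 kg) that carries the cross plunger over its centre: dark steel foot 80 x 80 x 14 mm, dark steel post 40 mm across. Origin at the centre of the foot's underside, z up. The three stands swap places between runs.
- plunger_round (a joint): How far the round plunger is pressed down, in m: 0 fully up, 0.024 at its hard stop; about 0.010 is wanted. It starts at 0 to 0.003. It slides straight down against about 4 N of friction, has no spring and stays where it is left.
- stand_round: The loose stand (0.6 to 1.2 kg) that carries the round plunger over its centre: dark steel foot 80 x 80 x 14 mm, dark steel post 40 mm across. Origin at the centre of the foot's underside, z up. The three stands swap places between runs.
- plunger_bar (a joint): How far the bar plunger is pressed down, in m: 0 fully up, 0.024 at its hard stop; about 0.010 is wanted. It starts at 0 to 0.003. It slides straight down against about 4 N of friction, has no spring and stays where it is left.
- stand_bar: The loose stand (0.6 to 1.2 kg) that carries the bar plunger over its centre: dark steel foot 80 x 80 x 14 mm, dark steel post 40 mm across. Origin at the centre of the foot's underside, z up. The three stands swap places between runs.
- wide_key_top (a point): The wide white key of the readout console, 26 mm (x) x 50 mm (y): centre of its top face, 56 mm above the table when out, 16 mm above the console's top.
- console: The readout console, a fixed grey box 120 x 160 x 40 mm with a dark display on its far half and two white keys on its near half. Origin at the centre of its underside; x points away from the keys towards the display, z up.
- wide_key (a joint): Travel of the wide key in m: 0 out, 0.010 fully in; half-way in is enough. A spring returns it: about 1.4 N to start, 3.6 N half-way, 6 N fully in.
- round_key_top (a point): The small round white key, 18 mm across, on the same console, 75 mm to the right of the wide key (console -y): centre of its top face. Not to be pressed.
- round_key (a joint): Travel of the small round key in m: 0 out, 0.010 fully in, with the same spring.
- white_ring: White plastic seal ring, 60 mm outside, 48 mm inside, 9 mm high. Loose bystander; origin at the centre of its underside. Leave it alone.
- black_ring: Black rubber seal ring, 90 mm outside, 74 mm inside, 14 mm high. Loose bystander; origin at the centre of its underside. Leave it alone.
- flange_bush: Tan plastic flanged bush, 54 mm across and 22 mm high. Loose bystander; origin at the centre of its underside. Leave it alone.
- orange_ring: Orange-red seal ring, 44 mm outside, 34 mm inside, 10 mm high. Loose bystander; origin at the centre of its underside. Leave it alone.
- gauge_block: Steel gauge block 35 x 20 x 30 mm. Loose bystander; origin at the centre of its underside. Leave it alone.
- rubber_puck: Black rubber puck, 42 mm across, 24 mm high. Loose bystander; origin at the centre of its underside. Leave it alone.
- screwdriver: Screwdriver 170 mm long, lying on the table along its own x. Loose bystander; origin on its length. Leave it alone.
Not all that is in view belongs to the job. Leave any orange look-alike of the console alone.

How it is judged:
On the way, in this order (a step that is already met when the one before it is completed fails the run):
1. the cross plunger is pressed down to about 10 mm (over 6 mm) (value of joint plunger_cross above 0.006 m), for 0.1 s.
2. the round plunger is pressed down to about 10 mm (over 6 mm) (value of joint plunger_round above 0.006 m), for 0.1 s.
3. the bar plunger is pressed down to about 10 mm (over 6 mm) (value of joint plunger_bar above 0.006 m), for 0.1 s.
4. the wide key is pressed in (value of joint wide_key above 0.004 m), for 0.04 s.
At the end, for the whole second after the job is handed in: All three plungers are 6 to 16 mm below fully raised and the console's keys are out again (within 1.5 mm); the stands stand upright (within 0.06 rad) and within 15 mm, and the loose parts within 20 mm, of where they began (value of joint plunger_cross between 0.006 and 0.016 m and value of joint plunger_round between 0.006 and 0.016 m and value of joint plunger_bar between 0.006 and 0.016 m and value of joint each of wide_key, round_key below 0.0015 m and distance of each of stand_cross, stand_round, stand_bar from where it was at the start of the episode below 0.015 m and angle between each of stand_cross, stand_round, stand_bar's own z axis and vertical below 0.06 rad and distance of each of white_ring, black_ring, flange_bush, orange_ring, gauge_block, rubber_puck, screwdriver from where it was at the start of the episode below 0.02 m); the robot touches nothing.
It fails at once if a plunger (over 5 mm) or the wide key (over 3 mm) is pressed before its turn ((value of joint plunger_round above 0.005 m and value of joint plunger_cross below 0.006 m) or (value of joint plunger_bar above 0.005 m and value of joint any of plunger_cross, plunger_round below 0.006 m) or (value of joint wide_key above 0.003 m and value of joint any of plunger_cross, plunger_round, plunger_bar below 0.006 m)).
It fails at once if the small round key is pressed (over 3 mm) (value of joint round_key above 0.003 m).
It fails at once if a stand is shifted by more than 15 mm, raised by more than 5 mm or tipped more than 0.15 rad (distance of any of stand_cross, stand_round, stand_bar from where it was at the start of the episode above 0.015 m or height (world z) of any of stand_cross, stand_round, stand_bar above 0.005 m or angle between any of stand_cross, stand_round, stand_bar's own z axis and vertical above 0.15 rad).
It fails at once if a plunger, stand, key or the console is pressed hard (over 30 N) (contact force between any of stand_cross, stand_round, stand_bar, console and the arm above 30 N or contact force between any of stand_cross, stand_round, stand_bar, console and the fingers above 30 N).
It fails at once if a loose part is moved or lifted by more than 20 mm (distance of any of white_ring, black_ring, flange_bush, orange_ring, gauge_block, rubber_puck, screwdriver from where it was at the start of the episode above 0.02 m).
It also fails if it takes over 64 s, if anything falls off the work surface, if the arm or the gripper's body presses on something with over 40 N, if the wrist force passes 120 N, or if a joint passes its speed limit or range.

## Working session

There is one attempt and no reset: what is moved stays moved. The work goes in short steps, Python scripts to look and compute and a tool call to move; the robot and the scene stay as the last step left them, time stands still between calls to the robot, and variables do not carry over. Pictures are saved under pics/ and viewed, about 8 in all and at most 12, crops included, and the job is handed in when it is done.

Besides the shell and the picture viewer there is one more tool, called as name(argument=value, ...) on one line, values as JSON. apply_moves: Moves the arm, as the interface text tells. Its arguments: {"type":"object","properties":{"plan":{"type":"array","items":{"type":"array","items":{"type":"number"}}},"squeeze":{"type":"number"}},"required":["plan"]}

```bash
mkdir -p pics; ls
python3 - <<'E'
from cell import robot, cams
import cv2,numpy as np
print(robot.observe())
for n in("scene","top","wrist"):
    cv2.imwrite(f"pics/{n}0.png",cams.read_camera(n)); print(n,cams.calibration(n))
a=cv2.imread("pics/scene0.png");b=cv2.imread("pics/top0.png")
E
```

```text
pics
{'time': 0.0, 'qpos': array([-1.36302472e+00,  3.42730443e-01,  1.52499078e+00,  1.02979102e-05,
        1.27538963e+00, -1.45986794e-01]), 'qvel': array([-1.42920153e-04,  5.12821003e-04, -9.41829020e-04,  1.32599723e-03,
        3.39320841e-04,  1.23959200e-05]), 'joint_efforts': array([-1.09991252e-03, -4.31245708e+01, -2.44224304e+01,  7.16293976e-02,
        5.60534012e-02, -1.18482512e-04]), 'tool_pos': array([ 0.18182558, -0.49210811,  0.2370501 ]), 'tool_rot': array([-1.57229694e+00,  2.30592346e-04, -2.78783743e+00]), 'contact_force': array([-1.0615987 ,  1.18946225,  0.74149596]), 'torque': array([-0.00502233,  0.00299298, -0.08343035]), 'opening': 0.09197254131746423}
scene {'fx': 416.9710913210883, 'fy': 416.9710913210883, 'cx': 255.14571469668877, 'cy': 197.85559753761032, 'dist': array([0.02972826, 0.        , 0.        , 0.        , 0.        ]), 'extrinsics': array([[-0.62240957,  0.78268665,  0.00281823,  0.3886549 ],
       [-0.50656793, -0.40557353,  0.76085416,  0.18276935],
       [ 0.59665339,  0.47213529,  0.64891679, -1.50630972],
       [ 0.        ,  0.
[... 432 characters left out ...]
e-02, -6.92393413e-03,  9.96060819e-01,
        -1.28012305e+00],
       [ 0.00000000e+00,  0.00000000e+00,  0.00000000e+00,
         1.00000000e+00]])}
wrist {'fx': 323.67591151279584, 'fy': 323.67591151279584, 'cx': 259.8210709996696, 'cy': 190.40943683295004, 'dist': array([-0.04512852,  0.        ,  0.        ,  0.        ,  0.        ]), 'T_tool_cam': array([[ 7.07609749e-04, -9.64159838e-01, -2.65321138e-01,
        -7.13019552e-02],
       [-1.21133350e-03,  2.65320184e-01, -9.64159599e-01,
        -1.46464969e-01],
       [ 9.99999016e-01,  1.00364111e-03, -9.80175961e-04,
        -1.15001252e-05],
       [ 0.00000000e+00,  0.00000000e+00,  0.00000000e+00,
         1.00000000e+00]])}
```

View pics/top0.png

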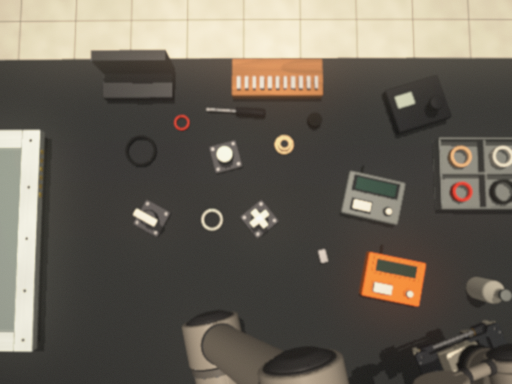

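View pics/scene0.png

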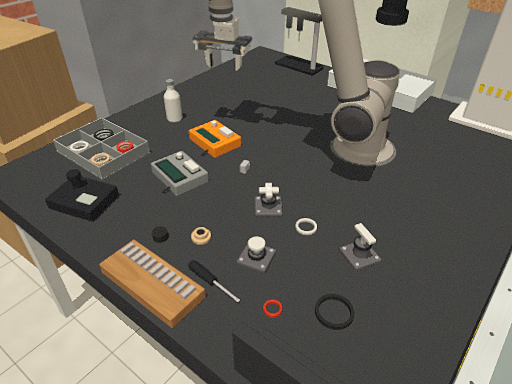

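Top view shows the candidates. For the caps these are cross (260,218), round (224,154) and bar (146,217). White or key-like distractors are the white ring (212,219), gauge block (323,256), the tray rings, and the orange console's keys (383,289)/(410,294). The grey console is at (373,197), with its wide key at (361,205) and small round key at (389,211). By the description I choose the two-armed cross, the disc, the bar and the grey console's wide key.

```bash
cat > h.py <<'E'
import numpy as np,cv2
from scipy.spatial.transform import Rotation as R
from cell import robot,cams
def cam(name,tp=None,tr=None):
    c=cams.calibration(name)
    K=np.array([[c['fx'],0,c['cx']],[0,c['fy'],c['cy']],[0,0,1]])
    if 'extrinsics' in c: E=np.array(c['extrinsics'])
    else:
        T=np.eye(4);T[:3,:3]=R.from_euler('xyz',tr).as_matrix();T[:3,3]=tp
        E=np.linalg.inv(T@c['T_tool_cam'])
    return K,np.array(c['dist']),E
def ray(cm,px,z):
    K,d,E=cm
    p=cv2.undistortPoints(np.float64(px).reshape(-1,1,2),K,d).reshape(-1,2)
    D=np.c_[p[:,0],-p[:,1],-np.ones(len(p))]@E[:3,:3]
    o=-E[:3,:3].T@E[:3,3]
    return o+D*((z-o[2])/D[:,2])[:,None]
def proj(cm,P):
    K,d,E=cm
    q=np.atleast_2d(P)@E[:3,:3].T+E[:3,3]
    q=q*[1,-1,-1]
    return cv2.projectPoints(q,np.zeros(3),np.zeros(3),K,d)[0].reshape(-1,2)
def blobs(im,near,thr=170,r=28):
    m=(im.min(2)>thr).astype(np.uint8)
    n,l,s,c=cv2.connectedComponentsWithStats(m)
    best=min((k for k in range(1,n) if s[k,4]>20),key=lambda k:np.hypot(*(c[k]-near)))
    cnt=max(cv2.findContours((l==best).astype(np.uint8),0,2)[0],key=cv2.contourArea)
    return c[best],s[best,4],cnt
E
python3 - <<'E'
from h import *
im=cv2.imread('pics/top0.png');sc=cv2.imread('pics/scene0.png');T=cam('top');S=cam('scene')
for n,a,b,z in[('cross',(260,218),(268,190),.077),('round',(224,154),(257,243),.063),('bar',(146,217),(364,235),.091),('wide',(361,205),(190,167),.056),('rk',(389,211),(181,156),.056)]:
    c,ar,cnt=blobs(im,a); P=ray(T,c,z)[0]; 
    rect=cv2.minAreaRect(cnt); bp=ray(T,cv2.boxPoints(rect),z)
    e=[bp[1]-bp[0],bp[2]-bp[1]]; 
    c2,ar2,_=blobs(sc,b); P2=ray(S,c2,z)[0]
    print(n,c.round(1),ar,P.round(4),'r',np.hypot(P[0],P[1]).round(3),'sides',[np.linalg.norm(v).round(4) for v in e],'ang',[np.degrees(np.arctan2(v[1],v[0])).round(1) for v in e],'| scene',c2.round(1),ar2,P2.round(4))
cr=np.hstack([cv2.resize(im[130:245,120:275],None,fx=2.7,fy=2.7),cv2.resize(im[160:240,330:420],(0,0),fx=3.88,fy=3.88)[:310]])
cv2.imwrite('pics/crop.png',cr);print(cr.shape)
E
```

```text
cross [259.  217.9] 223 [ 0.4752 -0.0682  0.077 ] r 0.48 sides [np.float64(0.046), np.float64(0.0461)] ang [np.float64(-5.7), np.float64(-95.8)] | scene [268.5 188.9] 144 [ 0.479  -0.0666  0.077 ]
round [224.1 153.4] 190 [0.6532 0.0277 0.063 ] r 0.654 sides [np.float64(0.0387), np.float64(0.0418)] ang [np.float64(-90.1), np.float64(-179.8)] | scene [256.1 242.7] 175 [0.6572 0.0291 0.063 ]
bar [144.9 216.9] 167 [0.4777 0.2363 0.091 ] r 0.533 sides [np.float64(0.0185), np.float64(0.0642)] ang [np.float64(-28.2), np.float64(-118.7)] | scene [365.1 232.7] 156 [0.4801 0.2376 0.091 ]
wide [361.6 204.8] 161 [ 0.5112 -0.3497  0.056 ] r 0.619 sides [np.float64(0.0249), np.float64(0.0488)] ang [np.float64(-12.4), np.float64(-101.5)] | scene [191.  164.2] 85 [ 0.5134 -0.3496  0.056 ]
rk [388.5 211. ] 26 [ 0.494 -0.423  0.056] r 0.65 sides [np.float64(0.0137), np.float64(0.011)] ang [np.float64(-90.1), np.float64(178.5)] | scene [191.  164.2] 85 [ 0.5134 -0.3496  0.056 ]
(310, 767, 3)
```

View pics/crop.png

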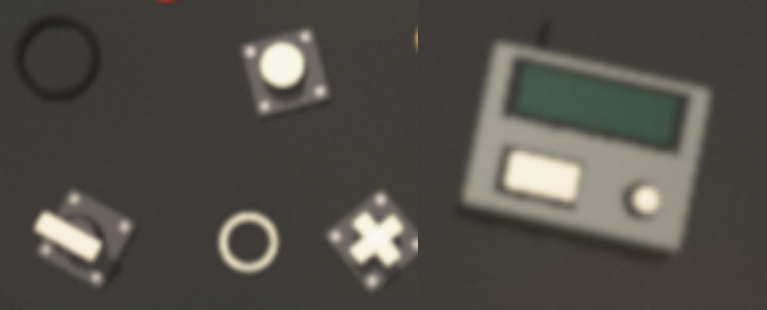

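The caps and key match their stated sizes, and the two views agree within 4 mm. I'm now moving over the cross with the gripper shut, turning the tool square to the world on the way.

apply_moves(plan=[[-0.05,0,-0.035,0,4,0,1],[-0.1,0,-0.07,0,8,0,1],[-0.15,0,-0.105,0,12,0,1],[-0.2,0,-0.14,0,16,0,1],[-0.25,0,-0.175,0,20.25,0,1]], squeeze=5)

```text
time: 0.78
tool_pos: [0.3565, -0.24, 0.2377]
tool_rot: [-1.571, 0.0, 3.139]
contact_force: [1.0, -0.2, -0.9]
opening: 0.0462
```

apply_moves(plan=[[-0.035,0,-0.05,0,0,0,1],[-0.07,0,-0.1,0,0,0,1],[-0.105,0.02,-0.15,0,0,0,1],[-0.12,0.04,-0.173,0,0,0,1],[-0.12,0.04,-0.173,0,0,0,1]])

```text
time: 1.4
tool_pos: [0.4754, -0.0668, 0.1961]
tool_rot: [-1.572, -0.004, -3.138]
contact_force: [0.3, 0.0, 0.0]
opening: 0.0006
```

```bash
cat > w.py <<'E'
from h import *
import sys
nm,x,y,z=sys.argv[1],*map(float,sys.argv[2:5])
s=robot.observe();im=cams.read_camera('wrist');cv2.imwrite(f'pics/w_{nm}.png',im)
W=cam('wrist',s['tool_pos'],s['tool_rot']);g=proj(W,[x,y,z])[0]
c,a,cnt=blobs(im,g)
print('tcp',s['tool_pos'].round(4),s['tool_rot'].round(3),'F',s['contact_force'].round(1),'guess px',g.round(),'blob',c.round(1),a,'pos',ray(W,c,z)[0].round(4))
bp=ray(W,cv2.boxPoints(cv2.minAreaRect(cnt)),z);print('sides',np.linalg.norm(np.diff(bp,axis=0),axis=1).round(4)[:2],'boxctr',bp.mean(0).round(4))
E
python3 w.py cross .477 -.067 .077
```

```text
tcp [ 0.4754 -0.0668  0.1961] [-1.572 -0.004 -3.138] F [0.3 0.  0. ] guess px [260. 186.] blob [262.1 175.1] 3255 pos [ 0.4866 -0.0688  0.077 ]
sides [0.0639 0.0672] boxctr [ 0.4841 -0.0679  0.077 ]
```

View pics/w_cross.png

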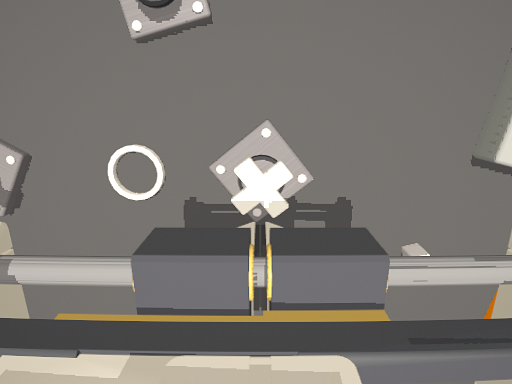

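The cap shows at pixel (262,188), against a prediction of (260,186), so the position is confirmed (the blob centroid was biased because it merged with foot highlights). Descending.

apply_moves(plan=[[0,0.03,0,0,0,0,1],[0,0.06,0,0,0,0,1],[0,0.085,0,0,0,0,1],[0,0.095,0,0,0,0,1],[0,0.095,0,0,0,0,1]])

```text
time: 2.08
tool_pos: [0.4757, -0.0695, 0.1031]
tool_rot: [-1.571, 0.0, 3.141]
contact_force: [0.2, -0.0, 0.2]
opening: 0.0005
```

apply_moves(plan=[[0,0.008,0,0,0,0,1],[0,0.014,0,0,0,0,1],[0,0.019,0,0,0,0,1],[0,0.024,0,0,0,0,1],[0,0.024,0,0,0,0,1]])

```text
time: 2.7
tool_pos: [0.4757, -0.0686, 0.0784]
tool_rot: [-1.571, -0.0, -3.141]
contact_force: [0.2, -0.1, -0.0]
opening: 0.0005
```

Force reads about 0 at rest. A 1 mm step ending in motion will tell whether I'm pressing.

apply_moves(plan=[[0,0,0,0,0,0,1],[0,0,0,0,0,0,1],[0,0,0,0,0,0,1],[0,0,0,0,0,0,1],[0,0.0015,0,0,0,0,1]])

```text
time: 3.32
tool_pos: [0.4759, -0.0687, 0.0774]
tool_rot: [-1.571, 0.0, -3.141]
contact_force: [-0.8, 0.6, 3.8]
opening: 0.0003
```

Run:
```python
from h import *
s=robot.observe();print(s['tool_pos'],s['contact_force'])
a=cams.read_camera('scene');cv2.imwrite('pics/s1.png',cv2.resize(a[130:290,220:400],None,fx=4,fy=3.75,interpolation=2))
```

```text
[ 0.47588197 -0.06872736  0.07740216] [-0.82463971  0.58158466  3.79531217]
```

View pics/s1.png

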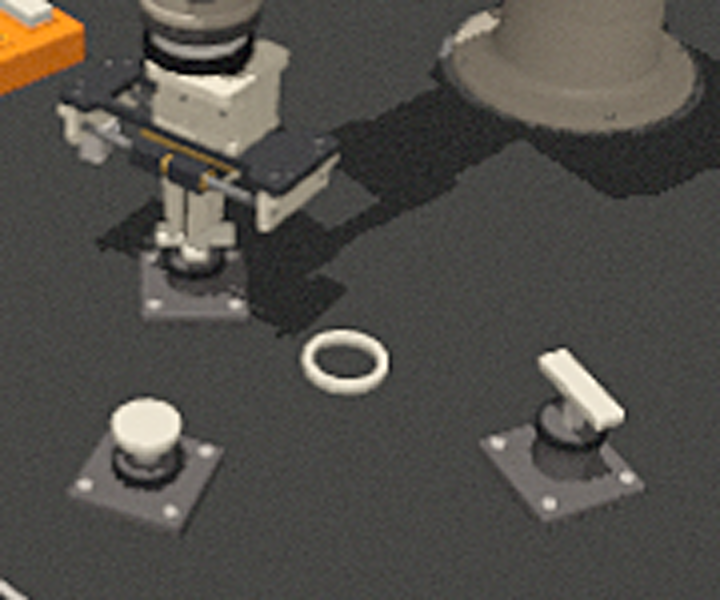

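The force of 3.8 N matches the 4 N of plunger friction, and the picture shows the fingertips on the cross cap at crop pixel (195,245). The tip is at 66.4 mm, about 11.6 mm pressed. Next, lift and go to the round cap.

apply_moves(plan=[[0,-0.04,0,0,0,0,1],[-0.05,-0.06,-0.025,0,0,0,1],[-0.1,-0.06,-0.055,0,0,0,1],[-0.15,-0.06,-0.08,0,0,0,1],[-0.18,-0.06,-0.097,0,0,0,1]])

```text
time: 4.0
tool_pos: [0.6574, 0.0298, 0.1367]
tool_rot: [-1.571, 0.0, -3.14]
contact_force: [-0.3, 0.2, -0.5]
opening: 0.0002
```

apply_moves(plan=[[0,0.0,0,0,0,0,1],[0,0.02,0,0,0,0,1],[0,0.04,0,0,0,0,1],[0,0.045,0,0,0,0,1],[0,0.045,0,0,0,0,1]])

```text
time: 4.62
tool_pos: [0.6553, 0.0279, 0.0924]
tool_rot: [-1.571, -0.0, 3.141]
contact_force: [1.0, 0.6, 0.6]
opening: 0.0003
```

apply_moves(plan=[[0,0.008,0,0,0,0,1],[0,0.014,0,0,0,0,1],[0,0.02,0,0,0,0,1],[0,0.025,0,0,0,0,1],[0,0.028,0,0,0,0,1]])

```text
time: 5.25
tool_pos: [0.6557, 0.0284, 0.0642]
tool_rot: [-1.571, 0.0, -3.141]
contact_force: [-1.8, 0.3, 4.0]
opening: 0.0004
```

4.0 N of contact, tip at 53.2 mm, so about 10.8 mm pressed. On to the bar.

apply_moves(plan=[[0,-0.05,0,0,0,0,1],[0.035,-0.086,-0.03,0,0,0,1],[0.07,-0.086,-0.08,0,0,0,1],[0.11,-0.086,-0.127,0,0,0,1],[0.145,-0.086,-0.17,0,0,0,1]])

```text
time: 5.88
tool_pos: [0.5091, 0.1997, 0.1502]
tool_rot: [-1.571, 0.0, -3.141]
contact_force: [0.3, 0.2, 0.4]
opening: 0.0007
```

apply_moves(plan=[[0.033,0,-0.039,0,0,0,1],[0.033,0,-0.039,0,0,0,1],[0.033,0.01,-0.039,0,0,0,1],[0.033,0.025,-0.039,0,0,0,1],[0.033,0.03,-0.039,0,0,0,1]])

```text
time: 6.5
tool_pos: [0.4774, 0.2362, 0.1182]
tool_rot: [-1.57, -0.003, 3.14]
contact_force: [0.1, 0.2, -0.2]
opening: 0.0002
```

apply_moves(plan=[[0,0.008,0,0,0,0,1],[0,0.014,0,0,0,0,1],[0,0.019,0,0,0,0,1],[0,0.023,0,0,0,0,1],[0,0.026,0,0,0,0,1]])

```text
time: 7.12
tool_pos: [0.4777, 0.2372, 0.0943]
tool_rot: [-1.571, 0.0, -3.141]
contact_force: [-0.7, -2.2, 4.0]
opening: 0.0008
```

apply_moves(plan=[[0,0,0,0,0,0,1],[0,0.001,0,0,0,0,1],[0,0.002,0,0,0,0,1],[0,0.002,0,0,0,0,1],[0,0.0025,0,0,0,0,1]])

```text
time: 7.75
tool_pos: [0.4777, 0.2375, 0.0918]
tool_rot: [-1.571, 0.0, -3.141]
contact_force: [-0.5, 0.3, 3.1]
opening: 0.0002
```

apply_moves(plan=[[0,-0.04,0,0,0,0,1],[0,-0.09,0,0,0,0,1],[0,-0.12,0.05,0,0,0,1],[0,-0.12,0.11,0,0,0,1],[0,-0.12,0.17,0,0,0,1]])

```text
time: 8.38
tool_pos: [0.4776, 0.0659, 0.2119]
tool_rot: [-1.571, 0.001, -3.14]
contact_force: [1.0, 0.4, -0.2]
opening: 0.0006
```

apply_moves(plan=[[0,0,0.06,0,2,0,1],[-0.01,0,0.12,0,4,0,1],[-0.02,0,0.18,0,6,0,1],[-0.03,0,0.24,0,8,0,1],[-0.034,0,0.3,0,10,0,1]])

```text
time: 9.0
tool_pos: [0.5119, -0.2347, 0.2112]
tool_rot: [-1.571, -0.0, 2.966]
contact_force: [0.9, -0.2, -0.5]
opening: 0.0006
```

apply_moves(plan=[[-0.01,0,0.055,0,0,0,1],[-0.02,0,0.1136,0,0,0,1],[-0.02,0.02,0.1136,0,0,0,1],[-0.02,0.05,0.1136,0,0,0,1],[-0.02,0.05,0.1136,0,0,0,1]])

```text
time: 9.62
tool_pos: [0.5105, -0.3471, 0.1589]
tool_rot: [-1.574, -0.005, 2.967]
contact_force: [0.3, -0.0, -0.2]
opening: 0.0001
```

```bash
python3 w.py key .512 -.35 .056
python3 - <<'E'
from h import *
a=cams.read_camera('scene');b=cams.read_camera('top');cv2.imwrite('pics/s2.png',a);cv2.imwrite('pics/t2.png',b)
S=cam('scene');T=cam('top')
for n,p,h in[('cross',(.477,-.067),.078),('round',(.655,.0285),.064),('bar',(.479,.237),.092)]:
    P=[*p,h-.01]
    c,ar,_=blobs(a,proj(S,P)[0]);t,at,_=blobs(b,proj(T,P)[0])
    # triangulate height: z where rays agree best
    zs=np.arange(.03,.11,.0005);d=[np.linalg.norm(ray(S,c,z)[0]-ray(T,t,z)[0]) for z in zs];i=int(np.argmin(d))
    o=cv2.imread('pics/scene0.png');c0,_,_=blobs(o,proj(S,[*p,h])[0])
    print(n,'px',c.round(1),'was',c0.round(1),'tri z',zs[i].round(4),'gap',d[i].round(4),ray(T,t,h-.01)[0].round(4), 'px/10mm',(proj(S,[*p,h])-proj(S,P))[0].round(2))
E
```

```text
tcp [ 0.5105 -0.3471  0.1589] [-1.574 -0.005  2.967] F [ 0.3 -0.  -0.2] guess px [263. 191.] blob [263.3 190.4] 2062 pos [ 0.5123 -0.3502  0.056 ]
sides [0.0279 0.0492] boxctr [ 0.512  -0.3504  0.056 ]
cross px [268.2 191.4] was [268.5 188.9] tri z 0.0645 gap 0.0017 [ 0.4754 -0.068   0.068 ] px/10mm [ 0.08 -2.68]
round px [256.2 245. ] was [256.1 242.7] tri z 0.051 gap 0.0013 [0.6532 0.0279 0.054 ] px/10mm [ 0.02 -2.71]
bar px [364.4 235.7] was [365.1 232.7] tri z 0.078 gap 0.0002 [0.4775 0.236  0.082 ] px/10mm [ 0.69 -2.8 ]
```

View pics/w_key.png

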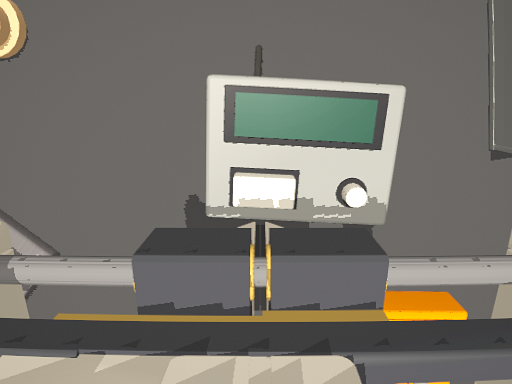

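The key is at pixel (263,190), which gives (0.512,-0.350) and agrees with the estimate; the grey console lies squarely under the tool. The cap shifts in the scene view (2.3 to 3.1 px, at 2.7 px per 10 mm) confirm about 10 mm presses, and the stands have not shifted. Pressing the key.

apply_moves(plan=[[0,0.03,0.001,0,0,0,1],[0,0.06,0.001,0,0,0,1],[0,0.075,0.001,0,0,0,1],[0,0.08,0.001,0,0,0,1],[0,0.08,0.001,0,0,0,1]])

```text
time: 10.4
tool_pos: [0.5121, -0.3493, 0.0826]
tool_rot: [-1.57, 0.001, 2.968]
contact_force: [-0.3, -0.4, 1.0]
opening: 0.0004
```

apply_moves(plan=[[0,0.008,0,0,0,0,1],[0,0.014,0,0,0,0,1],[0,0.019,0,0,0,0,1],[0,0.0225,0,0,0,0,1],[0,0.0225,0,0,0,0,1]])

```text
time: 11.02
tool_pos: [0.5117, -0.3491, 0.0594]
tool_rot: [-1.571, 0.0, 2.967]
contact_force: [-1.5, 0.5, 5.1]
opening: 0.0003
```

5.1 N and tip at 48.4 mm mean the key is about 7.6 mm in. Releasing straight up.

apply_moves(plan=[[0,-0.03,0,0,0,0,1],[0,-0.08,0,0,0,0,1],[0,-0.12,0,0,0,0,1],[0,-0.12,0,0,0,0,1],[0,-0.12,0,0,0,0,1]])

```text
time: 11.65
tool_pos: [0.5112, -0.3486, 0.1783]
tool_rot: [-1.571, -0.001, 2.967]
contact_force: [-0.4, -0.3, 0.1]
opening: 0.0005
```

```bash
python3 w.py key2 .512 -.35 .056
python3 - <<'E'
from h import *
a=cams.read_camera('top');o=cv2.imread('pics/t2.png');cv2.imwrite('pics/t3.png',a)
T=cam('top');b=cv2.imread('pics/top0.png')
d=(cv2.absdiff(a,b).max(2)>60).astype(np.uint8)
n,l,s,c=cv2.connectedComponentsWithStats(d)
print([(c[k].round().tolist(),int(s[k,4])) for k in range(1,n) if s[k,4]>12])
E
```

```text
tcp [ 0.5112 -0.3486  0.1783] [-1.571e+00 -1.000e-03  2.967e+00] F [-0.4 -0.3  0.1] guess px [261. 186.] blob [293.1 155.1] 12206 pos [ 0.5339 -0.3811  0.056 ]
sides [0.1059 0.1466] boxctr [ 0.5398 -0.3884  0.056 ]
[([420.0, 191.0], 2063), ([381.0, 178.0], 14), ([369.0, 204.0], 825), ([371.0, 185.0], 105), ([388.0, 185.0], 51), ([395.0, 190.0], 63), ([454.0, 196.0], 55), ([377.0, 193.0], 23), ([358.0, 278.0], 6084), ([418.0, 238.0], 162), ([240.0, 309.0], 4741), ([300.0, 346.0], 4188), ([200.0, 332.0], 42), ([165.0, 340.0], 16), ([453.0, 357.0], 247), ([149.0, 372.0], 492), ([205.0, 365.0], 109), ([228.0, 363.0], 27), ([351.0, 373.0], 224), ([505.0, 368.0], 121), ([480.0, 371.0], 207), ([224.0, 380.0], 133), ([506.0, 379.0], 101), ([181.0, 382.0], 26)]
```

View pics/t3.png

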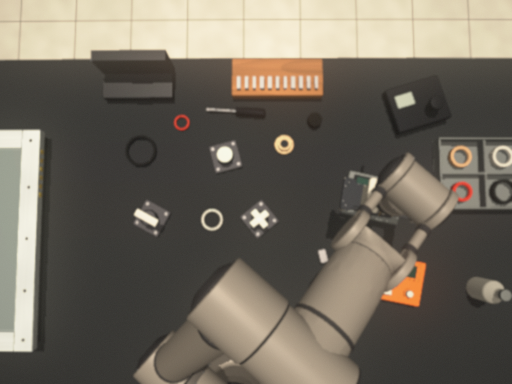

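The stands (150,217), (225,155), (260,218) and all the loose parts are where they began, with no picture change except at the arm. The arm is clear of everything. Handing in.

```bash
python3 -c "
from cell import robot
print(robot.hand_in())"
```

```text
the job is handed in; nothing more can be done
None
```

I pressed the cross, round and bar plungers in that order, tapped the wide key, lifted clear and handed the job in at about 12 s. No verdict is reported.

| Item | Tip reading | Contact force |
|---|---|---|
| Cross plunger | about 11.6 mm down | 3.8 N |
| Round plunger | about 10.8 mm down | 4.0 N |
| Bar plunger | about 11 mm down | 3 to 4 N |
| Wide key | about 7.6 mm in, then released | 5.1 N |

**Checks that agreed:**
- The cap shifts in the scene camera were consistent with presses of about 1 cm.
- The last top view showed no change at the stands or loose parts.
- The final contact force was about 0.

**Checks that disagreed or failed:**
- Triangulating the pressed caps from two views put them 2 to 4 mm lower than the tip readings. I put this down to the cameras' coarse resolution and the 2 mm calibration.
- The wrist-camera key measurement after release failed because the key's white patch merged with the console's glare. The key's return is therefore inferred from its spring and the clear tool, not measured.
- The first wrist-camera measurement of the cross cap was about 1 cm off because it merged with bright spots on the foot. I used the predicted position, which matched the picture.

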